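# Stand the fallen spray cans back up in their lane

## Task

Two spray cans have fallen over in the steel lane on the repair bench. Stand both upright on their bottoms on the floor of the lane again, one in each of the two gaps between the three low containers. The containers must stay standing where they are.

Things in the scene. Friction and masses are not known exactly. Their poses are not given: they have to be found in the camera images.
- lane: fixed shallow steel tray, inside 90 mm wide (its x) and 610 mm long (its y); floor 3 mm thick, lips 4 mm thick rising 6 mm above the floor. Origin: centre of its underside on the table; z up. A container stands at its middle, one near each end; the gaps between them, each about 195 mm long, are centred about 128 mm either side of the middle along y
- can_a: spray can, plain aluminium with a white band: body 52 mm diameter and 100 mm long, a short shoulder, then a narrower grey cap 38 mm diameter; 135 mm tall overall, about 160 g. At the start it lies on its side along the lane. Origin: on its axis, halfway along, 67.5 mm from the flat bottom; own z axis points from the bottom towards the cap. Which way the cap points along the lane varies
- can_b: spray can, the same in every way as can_a (52 mm diameter, 135 mm tall, narrower grey cap). Origin on its axis, halfway along, 67.5 mm from the flat bottom; own z axis points from the bottom towards the cap
- tin: low closed tin, 62 mm diameter, 46 mm tall, standing in the lane at one of its three places. Origin: centre of its underside, z up
- jar: low white jar, 58 mm diameter, 52 mm tall, standing in the lane at another of the three places. Origin: centre of its underside, z up
- tub: low grey tub with a black lid, 66 mm diameter at the lid, 46 mm tall, standing in the lane at another of the three places. Origin: centre of its underside, z up
Things that resemble listed ones, but are neither listed nor needed, are in the scene too. What is shaped like the can_b but blue is not meant. What is shaped like the can_a but red is not meant.

How it is judged (in metres and radians):
At the end, for the whole second after the job is handed in: Both cans still, cap up, within 0.1 rad of vertical, bottoms on the lane's floor (origin under 76 mm high, within 30 mm of the centre line), one in each gap (45 to 220 mm from the lane's middle, opposite sides). Tin, jar, tub upright (0.1 rad), within 30 mm of their starts (angle between each of can_a, can_b, tin, jar, tub's own z axis and vertical below 0.1 rad and z of each of can_a, can_b in the frame of lane below 0.076 m and x of can_a in the frame of lane between -0.03 and 0.03 m and linear speed of each of can_a, can_b below 0.03 m/s and angular speed of each of can_a, can_b below 0.3 rad/s and x of can_b in the frame of lane between -0.03 and 0.03 m and ((y of can_a in the frame of lane between 0.045 and 0.22 m and y of can_b in the frame of lane between -0.22 and -0.045 m) or (y of can_a in the frame of lane between -0.22 and -0.045 m and y of can_b in the frame of lane between 0.045 and 0.22 m)) and distance of each of tin, jar, tub from where it was at the start of the episode below 0.03 m); the robot touches nothing.
It fails at once if a standing container (tin, jar or tub) is knocked over (angle between any of tin, jar, tub's own z axis and vertical above 0.7 rad).
It also fails if it takes over 54 s, if anything falls off the work surface, if the arm or the gripper's body presses on something with over 40 N, if the wrist force passes 120 N, or if a joint passes its speed limit or range.

## Robot

A 6-joint arm with a two-finger parallel gripper is mounted at the origin on the work surface. World frame = base frame: x ahead of the robot, y to its left, z up, the work surface at z = 0. Lengths are in mm, angles in rad, forces in N, time in s.
With the tool pointing down it reaches from about 350 to 875 mm from the base axis. Payload 4.2 kg.
Tool frame: the origin (TCP) lies midway between the tips of the shut fingers; the grasp point (between the pads) lies 19 mm behind it; y points along the fingers, x is the direction in which the jaws open and shut, and the axes are right-handed (so a half turn about y gives the same grasp; the last joint's range is limited). The gripper opens to 85 mm and grips with 20 to 120 N. Pads are 22 mm wide; open, the fingers measure 114 mm over their backs; the gripper's body (76 mm by 85 mm) begins 54 mm behind the grasp point. The pads swing forward as they close: fully open they stand 13 mm farther back than shut.
Start: joints at [-0.887, 0.385, 0.008, 0, -1.194, -0.259], TCP at [257.599, -569.423, 231.312] pointing down, gripper open.
Joint ranges: [-3.14, 3.14], [-1.21, 2.06], [-1.07, 1.41], [-3.16, 2.05], [-2.99, -0.16], [-3.1, 3.1]. Speed limits (rad/s): [2.79, 2.79, 3.14, 3.14, 3.14, 3.14].

## Interface

Orientations are given as a unit quaternion [x, y, z, w].
In Python, from bench import read_state, get_image, job_done gives the robot as it stands.
- The arm moves only by the tool play_rows, never from a script. Its argument "series" is a list of rows, each a list of 7 numbers: the shift along the tool's x, y, z in m, then the turn, a rotation vector about the tool's x, y, z in rad, then the finger opening in m, from 0 to 0.0854. In form: [[x, y, z, wx, wy, wz, claw], ...]. A call has 1 to 10 rows; each row shifts and turns the pose as measured when the row begins, along the tool's axes as they then stand; what a row does not reach is not made up. A row lasts 1/10 s, in which the tool goes at most 50 mm and 8.59 degrees, less where a joint would pass 70% of its speed; a pose out of reach is approached as far as the arm can. A call with a gripper value outside its range is refused whole. The fingers move at their own pace and stop on an object; the grip force is fixed at half the most. Time passes only in rows, so rows that do not move let the fingers close. It gives the time, the measured TCP pose, the force and the opening at its end, in the units of the state.
- read_state(): the state, without advancing time (a new reading comes with each control period).
- get_image(name): name is "side" or "top"; returns a dict with "color" (384x512x3 uint8, red, green, blue), "intrinsics" (3x3 intrinsics, pixels), "origin" and "orientation" of the camera in the world. Camera axes: x right, y down, z forward; pixel columns grow to the right and rows downward; lengths in mm; the calibration is good to about 2 mm. A picture is of the moment at which its call begins. There is no depth.
- job_done(): hands the job in, once; it reports no verdict.
The state is a dict: "clock": time; "joints": joint angles; "joint_vel": joint speeds; "joint_efforts": joint torques, N m; "position": TCP position; "ee_rot": TCP orientation; "contact_force": force on the tool from outside, world axes, zero at the start; "wrist_torque": the same for the moment, N m; "gripper_width": finger opening in mm.
Only numpy, scipy, OpenCV 4.12 (cv2) and the standard library are available. Lean on these libraries where they do the work, as an engineer would, in place of code of your own. Each camera call takes 0.05 s, during which the arm holds its last target. There are 200 camera calls.

## Working session

There is one attempt and no reset: what is moved stays moved. The work goes in short steps, Python scripts to look and compute and a tool call to move; the robot and the scene stay as the last step left them, time stands still between calls to the robot, and variables do not carry over. Pictures are saved under pics/ and viewed, about 8 in all and at most 12, crops included, and the job is handed in when it is done.

Besides the shell and the picture viewer there is one more tool, called after "Emit:" as name(argument=value, ...) on one line, values as JSON. play_rows: Moves the arm, as the interface text tells. Its arguments: {"type":"object","properties":{"series":{"type":"array","items":{"type":"array","items":{"type":"number"}}}},"required":["series"]}

```bash
mkdir -p pics; cat > h.py <<'E'
import numpy as np, cv2
from bench import *
from scipy.spatial.transform import Rotation as R
def cam(n):
    g=get_image(n); return g
def save(g,f): cv2.imwrite('pics/'+f,g['color'][:,:,::-1])
def ray(g,u,v):
    d=np.linalg.inv(np.array(g['intrinsics']))@[u,v,1]
    o=np.array(g['orientation']); r=R.from_quat(o) if o.size==4 else R.from_matrix(o)
    return np.array(g['origin'],float), r.apply(d)
def onz(g,u,v,z):
    o,d=ray(g,u,v); return o+d*(z-o[2])/d[2]
def proj(g,p):
    o=np.array(g['orientation']); r=R.from_quat(o) if o.size==4 else R.from_matrix(o)
    q=np.array(g['intrinsics'])@r.inv().apply(np.array(p)-np.array(g['origin'])); return q[:2]/q[2]
E
python3 - <<'E'
from h import *
for n in('top','side'):
    g=cam(n); save(g,n+'0.png'); print(n,g['origin'],g['orientation'],g['intrinsics'])
print(read_state())
E
```

```text
top [398.9638165   37.25808808 894.80105856] [-0.69959543  0.71047226 -0.04840358  0.05875798] [[418.39148904   0.         250.30713189]
 [  0.         418.39148904 194.95859037]
 [  0.           0.           1.        ]]
side [433.73939978 855.85073123 668.26487467] [-0.03302844  0.89222933 -0.44995017  0.01951378] [[450.63097298   0.         252.99090738]
 [  0.         450.63097298 190.4191377 ]
 [  0.           0.           1.        ]]
{'clock': 0.1, 'joints': array([-8.87414808e-01,  3.85485484e-01,  6.77419576e-03, -4.20141987e-04,
       -1.19400145e+00, -2.58584073e-01]), 'joint_vel': array([-0.00091798, -0.00393452,  0.00238559,  0.0022208 , -0.00018643,
       -0.00061818]), 'joint_efforts': array([-7.79792135e-04, -3.93319952e+01,  1.88928258e+01,  4.19801742e+00,
       -2.61542642e-03, -2.04035743e-06]), 'position': array([ 257.37738723, -568.98039749,  230.33424212]), 'ee_rot': array([ 0.38280558,  0.59447755, -0.59379586, -0.38400886]), 'contact_force': array([ 0.96536377,  0.50651222, -0.16872001]), 'wrist_torque': array([-0.01236637, -0.01563201, -0.03353867]), 'gripper_width': 85.76664244481522}
```

View pics/top0.png

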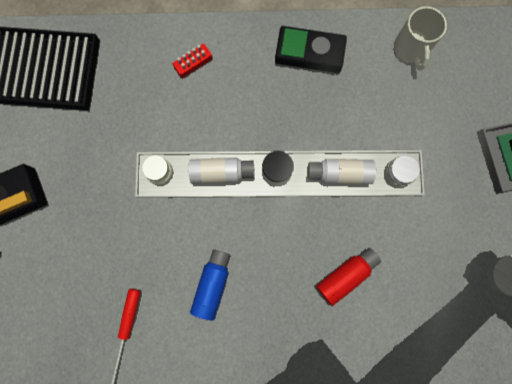

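View pics/side0.png

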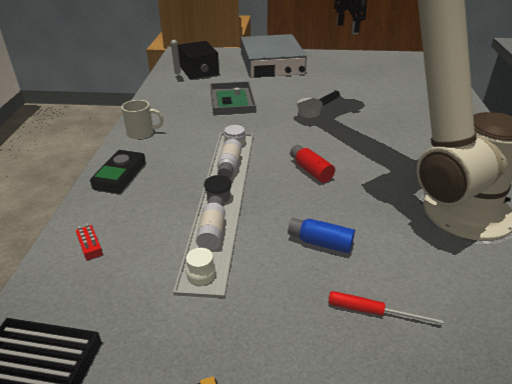

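```bash
python3 - <<'E'
from h import *
g=cam('top'); c=g['color'][145:203,130:430][:,:,::-1]
a=cv2.resize(c[:,:150],None,fx=5.3,fy=5.1,interpolation=2); b=cv2.resize(c[:,150:],None,fx=5.3,fy=5.1,interpolation=2)
cv2.imwrite('pics/crop.png',np.vstack([a,b])); print(a.shape)
m=R.from_quat(read_state()['ee_rot']).as_matrix(); print(m.round(3))
for n,u,v in [('c1',136,152.5),('c2',422,150.5),('c3',137,196),('c4',424,194)]: print(n,onz(g,u,v,9).round(1))
E
```

```text
(296, 795, 3)
[[-0.412 -0.001 -0.911]
 [ 0.911  0.001 -0.412]
 [ 0.002 -1.     0.   ]]
c1 [632.5 297.8   9. ]
c2 [ 625.6 -323.4    9. ]
c3 [536.3 293.    9. ]
c4 [ 530.4 -320.5    9. ]
```

View pics/crop.png

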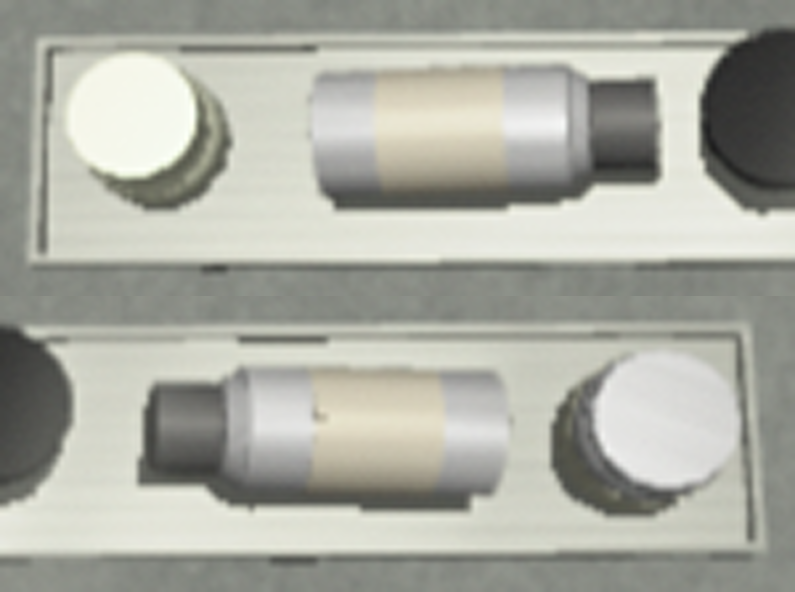

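```bash
python3 - <<'E'
from h import *
g=cam('top')
P=lambda n,X,Y,z,row=0: print(n,onz(g,130+150*row+(X-2.65)/5.3,145+(Y-2.5-296*row)/5.1,z).round(1))
P('L bottom',313,133,50);P('L axis bot',330,133,29);P('L body end',578,133,45);P('L axis cap',620,130,29);P('L cap end',658,130,40)
P('R cap end',148,428,40,1);P('R axis cap',185,427,29,1);P('R bodyend',238,430,45,1);P('R axis bot',480,431,29,1);P('R bottom',510,431,50,1)
P('jar',132,116,55);P('tub',787,108,49);P('tub',-8,404,49,1);P('tin',668,418,49,1)
P('jar l',67,116,55);P('jar r',199,116,55);P('tin l',595,418,49,1);P('tin r',740,418,49,1);P('tub r',72,410,49,1);P('tub l',703,108,49)
E
```

```text
L bottom [581.3 175.6  50. ]
L axis bot [585.7 172.2  29. ]
L body end [580.5  72.5  45. ]
L axis cap [584.9  56.4  29. ]
L cap end [582.3  41.2  40. ]
R cap end [579.5 -70.7  40. ]
R axis cap [582.  -86.8  29. ]
R bodyend [ 577.  -105.1   45. ]
R axis bot [ 578.2 -203.5   29. ]
R bottom [ 573.7 -209.2   50. ]
jar [588.4 245.3  55. ]
tub [588.6  -9.3  49. ]
tub [588.6  -9.3  49. ]
tin [ 578.1 -270.7   49. ]
jar l [588.9 270.7  55. ]
jar r [588.  219.2  55. ]
tin l [ 578.6 -242.6   49. ]
tin r [ 577.7 -298.4   49. ]
tub r [585.5 -40.3  49. ]
tub l [589.1  23.4  49. ]
```

```bash
cat >> h.py <<'E'
def pose(tilt,flip=1,yaw=0.008):
    # tool x=-X, approach (0,sin t,-cos t); yaw: lane turn (axis leans +X with +Y => -yaw about z)
    t=np.radians(tilt); y=np.array([0,np.sin(t),-np.cos(t)]); x=np.array([-1.,0,0])
    return R.from_euler('z',-yaw)*R.from_matrix(np.c_[x,y,np.cross(x,y)])
def plan(p,rot,n,claw,brief=True):
    s=read_state(); r=R.from_quat(s['ee_rot']); q=np.array(s['position'])
    w=(r.inv()*rot).as_rotvec(); rows=[]
    dp=(np.array(p)-q)/n/1000
    for i in range(n):
        ri=r*R.from_rotvec(w*i/n); rows.append([round(float(v),4) for v in ri.inv().apply(dp)]+[round(float(v),3) for v in w/n]+[claw])
    print('dist',np.linalg.norm(np.array(p)-q).round(1),'deg',np.degrees(np.linalg.norm(w)).round(1)); 
    for x in rows: print(str(x).replace(' ','')+',')
E
python3 - <<'E'
from h import *
plan([585,33,176],pose(25),18,.085)
E
```

```text
dist 687.6 deg 69.3
[0.023,0.0031,-0.0304,-0.022,-0.062,-0.014,0.085],
[0.021,0.004,-0.0317,-0.022,-0.062,-0.014,0.085],
[0.0189,0.005,-0.0328,-0.022,-0.062,-0.014,0.085],
[0.0168,0.006,-0.0338,-0.022,-0.062,-0.014,0.085],
[0.0146,0.0069,-0.0346,-0.022,-0.062,-0.014,0.085],
[0.0123,0.0079,-0.0353,-0.022,-0.062,-0.014,0.085],
[0.01,0.0088,-0.0358,-0.022,-0.062,-0.014,0.085],
[0.0076,0.0097,-0.0362,-0.022,-0.062,-0.014,0.085],
[0.0052,0.0105,-0.0364,-0.022,-0.062,-0.014,0.085],
[0.0028,0.0114,-0.0364,-0.022,-0.062,-0.014,0.085],
[0.0004,0.0122,-0.0362,-0.022,-0.062,-0.014,0.085],
[-0.002,0.0129,-0.0359,-0.022,-0.062,-0.014,0.085],
[-0.0044,0.0137,-0.0354,-0.022,-0.062,-0.014,0.085],
[-0.0068,0.0143,-0.0347,-0.022,-0.062,-0.014,0.085],
[-0.0092,0.015,-0.0339,-0.022,-0.062,-0.014,0.085],
[-0.0114,0.0155,-0.033,-0.022,-0.062,-0.014,0.085],
[-0.0137,0.0161,-0.0318,-0.022,-0.062,-0.014,0.085],
[-0.0158,0.0165,-0.0306,-0.022,-0.062,-0.014,0.085],
```

Emit:
play_rows(series=[[0.023, 0.003, -0.03, -0.022, -0.062, -0.014, 0.085], [0.021, 0.004, -0.032, -0.022, -0.062, -0.014, 0.085], [0.019, 0.005, -0.033, -0.022, -0.062, -0.014, 0.085], [0.017, 0.006, -0.034, -0.022, -0.062, -0.014, 0.085], [0.015, 0.007, -0.035, -0.022, -0.062, -0.014, 0.085], [0.012, 0.008, -0.035, -0.022, -0.062, -0.014, 0.085], [0.01, 0.009, -0.036, -0.022, -0.062, -0.014, 0.085], [0.008, 0.01, -0.036, -0.022, -0.062, -0.014, 0.085], [0.005, 0.01, -0.036, -0.022, -0.062, -0.014, 0.085], [0.003, 0.011, -0.036, -0.022, -0.062, -0.014, 0.085]])

```text
clock: 1.2
position: [439.7, -222.3, 199.6]
ee_rot: [0.175, 0.773, -0.584, -0.176]
contact_force: [0.0, -0.3, 0.2]
gripper_width: 85.3
```

```bash
python3 - <<'E'
from h import *
print(read_state()['position'],read_state()['joints'].round(2))
plan([585,33,176],pose(25),10,.085)
E
```

```text
[ 439.65809396 -222.3145908   199.64999321] [-0.32  0.24 -0.21 -0.29 -1.16 -0.07]
dist 294.7 deg 29.6
[-0.0008,0.0098,-0.0278,-0.016,-0.048,-0.01,0.085],
[-0.0022,0.0102,-0.0276,-0.016,-0.048,-0.01,0.085],
[-0.0036,0.0106,-0.0273,-0.016,-0.048,-0.01,0.085],
[-0.0051,0.011,-0.0269,-0.016,-0.048,-0.01,0.085],
[-0.0065,0.0113,-0.0264,-0.016,-0.048,-0.01,0.085],
[-0.0078,0.0117,-0.0259,-0.016,-0.048,-0.01,0.085],
[-0.0092,0.012,-0.0253,-0.016,-0.048,-0.01,0.085],
[-0.0105,0.0123,-0.0246,-0.016,-0.048,-0.01,0.085],
[-0.0118,0.0125,-0.0239,-0.016,-0.048,-0.01,0.085],
[-0.0131,0.0128,-0.0231,-0.016,-0.048,-0.01,0.085],
```

Emit:
play_rows(series=[[-0.001, 0.01, -0.028, -0.016, -0.048, -0.01, 0.085], [-0.002, 0.01, -0.028, -0.016, -0.048, -0.01, 0.085], [-0.004, 0.011, -0.027, -0.016, -0.048, -0.01, 0.085], [-0.005, 0.011, -0.027, -0.016, -0.048, -0.01, 0.085], [-0.006, 0.011, -0.026, -0.016, -0.048, -0.01, 0.085], [-0.008, 0.012, -0.026, -0.016, -0.048, -0.01, 0.085], [-0.009, 0.012, -0.025, -0.016, -0.048, -0.01, 0.085], [-0.01, 0.012, -0.025, -0.016, -0.048, -0.01, 0.085], [-0.012, 0.012, -0.024, -0.016, -0.048, -0.01, 0.085], [-0.013, 0.013, -0.023, -0.016, -0.048, -0.01, 0.085]])

```text
clock: 2.2
position: [586.1, 47.4, 176.4]
ee_rot: [-0.003, 0.846, -0.533, 0.006]
contact_force: [0.8, 0.1, -0.2]
gripper_width: 85.2
```

```bash
python3 - <<'E'
from h import *
print(read_state()['position'],read_state()['joints'].round(2))
plan([585,109,13],pose(25),9,.085)
E
```

```text
[586.06329351  47.42801046 176.40403353] [ 0.1   0.39 -0.02 -0.49 -1.16  0.11]
dist 174.6 deg 1.3
[0.0002,0.0193,0.0017,0.001,0.002,0.0,0.085],
[0.0002,0.0193,0.0016,0.001,0.002,0.0,0.085],
[0.0002,0.0193,0.0016,0.001,0.002,0.0,0.085],
[0.0002,0.0193,0.0016,0.001,0.002,0.0,0.085],
[0.0002,0.0193,0.0016,0.001,0.002,0.0,0.085],
[0.0002,0.0193,0.0016,0.001,0.002,0.0,0.085],
[0.0002,0.0193,0.0015,0.001,0.002,0.0,0.085],
[0.0002,0.0193,0.0015,0.001,0.002,0.0,0.085],
[0.0002,0.0193,0.0015,0.001,0.002,0.0,0.085],
```

Emit:
play_rows(series=[[0, 0.019, 0.002, 0.001, 0.002, 0, 0.085], [0, 0.019, 0.002, 0.001, 0.002, 0, 0.085], [0, 0.019, 0.002, 0.001, 0.002, 0, 0.085], [0, 0.019, 0.002, 0.001, 0.002, 0, 0.085], [0, 0.019, 0.002, 0.001, 0.002, 0, 0.085], [0, 0.01, 0.001, 0, 0, 0, 0.085], [0, 0, 0, 0, 0, 0, 0.085], [0, 0, 0, 0, 0, 0, 0.085]])

```text
clock: 3.0
position: [588.2, 87.5, 71.9]
ee_rot: [-0.002, 0.845, -0.535, 0.003]
contact_force: [-0.8, 0.6, -0.3]
gripper_width: 85.2
```

```bash
python3 - <<'E'
from h import *
plan([585,109,13],pose(25),4,.085)
g=cam('top'); save(cam('side'),'s1.png')
c=g['color'][130:210,170:300][:,:,::-1];s=cv2.imread('pics/s1.png')[100:290,130:300]
a=cv2.resize(c,(520,320),interpolation=2);b=cv2.resize(s,(280,320),interpolation=2);cv2.imwrite('pics/v1.png',np.hstack([a,b]))
E
```

```text
dist 62.7 deg 0.9
[0.0008,0.0156,0.0014,0.001,0.004,0.001,0.085],
[0.0008,0.0156,0.0014,0.001,0.004,0.001,0.085],
[0.0008,0.0156,0.0014,0.001,0.004,0.001,0.085],
[0.0008,0.0156,0.0014,0.001,0.004,0.001,0.085],
```

View pics/v1.png

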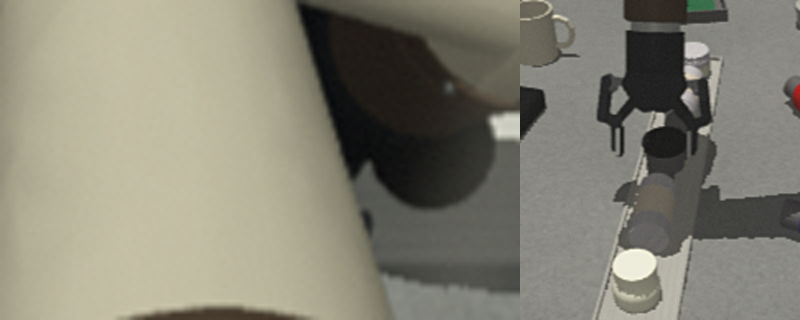

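Emit:
play_rows(series=[[0.001, 0.016, 0.001, 0.001, 0.004, 0.001, 0.085], [0.001, 0.016, 0.001, 0.001, 0.004, 0.001, 0.085], [0.001, 0.015, 0.001, 0.001, 0.004, 0.001, 0.085], [0.001, 0.012, 0.001, 0, 0, 0, 0.085], [0, 0.002, 0.001, 0, 0, 0, 0.085], [0, 0, 0, 0, 0, 0, 0.085]])

```text
clock: 3.7
position: [585.8, 110.1, 12.9]
ee_rot: [0.005, 0.844, -0.536, 0.001]
contact_force: [0.8, 0.6, -0.1]
gripper_width: 84.9
```

```bash
python3 - <<'E'
from h import *
plan([585,109,13],pose(25),1,.085)
E
```

```text
dist 1.3 deg 0.4
[0.0008,-0.0006,0.0009,0.002,0.003,-0.005,0.085],
```

Close the gripper.

Emit:
play_rows(series=[[0, 0, 0, 0, 0, 0, 0.04], [0, 0, 0, 0, 0, 0, 0.04], [0, 0, 0, 0, 0, 0, 0.04], [0, 0, 0, 0, 0, 0, 0.04], [0, 0, 0, 0, 0, 0, 0.04], [0, 0, 0, 0, 0, 0, 0.04], [0, 0, 0, 0, 0, 0, 0.04]])

```text
clock: 4.4
position: [586.5, 109.2, 14.1]
ee_rot: [0.006, 0.844, -0.537, 0.002]
contact_force: [1.1, 0.4, -1.7]
gripper_width: 50.8
```

```bash
python3 - <<'E'
from h import *
s=read_state();print(s['position'],s['gripper_width'],s['contact_force'],s['joints'].round(2))
plan([585,90,125],pose(25),5,.04)
E
```

```text
[586.54085818 109.21668926  14.07597503] 50.76856041542371 [ 1.06330002  0.40121914 -1.68510001] [ 0.2   0.59 -0.14 -0.59 -0.83  0.2 ]
dist 112.6 deg 0.5
[0.0001,-0.0217,-0.0059,0.0,0.001,-0.002,0.04],
[0.0001,-0.0217,-0.0059,0.0,0.001,-0.002,0.04],
[0.0002,-0.0217,-0.0059,0.0,0.001,-0.002,0.04],
[0.0002,-0.0217,-0.0059,0.0,0.001,-0.002,0.04],
[0.0002,-0.0217,-0.0059,0.0,0.001,-0.002,0.04],
```

Emit:
play_rows(series=[[0, -0.02, -0.009, 0, 0, 0, 0.04], [0, -0.022, -0.01, 0, 0, 0, 0.04], [0, -0.022, -0.01, 0, 0, 0, 0.04], [0, -0.022, -0.01, 0, 0, 0, 0.04], [0, -0.022, -0.01, 0, 0, 0, 0.04], [0, 0, 0, 0, 0, 0, 0.04]])

```text
clock: 5.0
position: [583.9, 107.4, 134.1]
ee_rot: [0.004, 0.843, -0.537, -0.002]
contact_force: [0.6, -0.1, -1.6]
gripper_width: 50.8
```

```bash
python3 - <<'E'
from h import *
s=read_state();print(s['position'],s['gripper_width'],s['contact_force'],s['joints'].round(2))
plan([582.5,100,150],pose(-65),14,.04)
E
```

```text
[583.90910289 107.37889928 134.14449805] 50.79296160861689 [ 0.56402302 -0.09633058 -1.64553433] [ 0.21  0.43 -0.08 -0.5  -1.02  0.04]
dist 17.5 deg 90.0
[0.0001,-0.0012,-0.0,0.112,-0.0,-0.0,0.04],
[0.0001,-0.0012,0.0001,0.112,-0.0,-0.0,0.04],
[0.0001,-0.0012,0.0003,0.112,-0.0,-0.0,0.04],
[0.0001,-0.0012,0.0004,0.112,-0.0,-0.0,0.04],
[0.0001,-0.0011,0.0005,0.112,-0.0,-0.0,0.04],
[0.0001,-0.0011,0.0007,0.112,-0.0,-0.0,0.04],
[0.0001,-0.001,0.0008,0.112,-0.0,-0.0,0.04],
[0.0001,-0.0009,0.0009,0.112,-0.0,-0.0,0.04],
[0.0001,-0.0008,0.001,0.112,-0.0,-0.0,0.04],
[0.0001,-0.0007,0.0011,0.112,-0.0,-0.0,0.04],
[0.0001,-0.0005,0.0011,0.112,-0.0,-0.0,0.04],
[0.0001,-0.0004,0.0012,0.112,-0.0,-0.0,0.04],
[0.0001,-0.0003,0.0012,0.112,-0.0,-0.0,0.04],
[0.0001,-0.0001,0.0012,0.112,-0.0,-0.0,0.04],
```

Emit:
play_rows(series=[[0, -0.003, 0, 0.1, 0, 0, 0.04], [0, -0.003, 0, 0.112, 0, 0, 0.04], [0, -0.002, 0, 0.112, 0, 0, 0.04], [0, -0.001, 0, 0.112, 0, 0, 0.04], [0, -0.001, 0.001, 0.112, 0, 0, 0.04], [0, -0.001, 0.001, 0.112, 0, 0, 0.04], [0, -0.001, 0.001, 0.112, 0, 0, 0.04]])

```text
clock: 5.7
position: [580.9, 98.6, 140.8]
ee_rot: [-0.003, -0.568, 0.823, 0.008]
contact_force: [0.2, -0.5, -1.8]
gripper_width: 50.4
```

```bash
python3 - <<'E'
from h import *
s=read_state();print(s['position'],s['gripper_width'],s['contact_force'],s['joints'].round(2))
plan([582.5,95,150],pose(-65),8,.04)
E
```

```text
[580.94494395  98.59284967 140.78688311] 50.40052911182783 [ 0.1693378  -0.54798317 -1.76180631] [ 0.58  0.47 -0.28  0.34 -1.07 -0.8 ]
dist 10.0 deg 44.2
[-0.0002,-0.0009,0.0008,0.096,-0.0,0.001,0.04],
[-0.0002,-0.0008,0.0009,0.096,-0.0,0.001,0.04],
[-0.0002,-0.0007,0.001,0.096,-0.0,0.001,0.04],
[-0.0002,-0.0006,0.0011,0.096,-0.0,0.001,0.04],
[-0.0002,-0.0005,0.0011,0.096,-0.0,0.001,0.04],
[-0.0002,-0.0004,0.0012,0.096,-0.0,0.001,0.04],
[-0.0002,-0.0003,0.0012,0.096,-0.0,0.001,0.04],
[-0.0002,-0.0002,0.0012,0.096,-0.0,0.001,0.04],
```

Emit:
play_rows(series=[[0, -0.002, 0.001, 0.096, 0, 0.001, 0.04], [0, -0.001, 0.001, 0.096, 0, 0.001, 0.04], [0, -0.001, 0.001, 0.096, 0, 0.001, 0.04], [0, -0.001, 0.001, 0.096, 0, 0.001, 0.04], [0, 0, 0.001, 0.096, 0, 0.001, 0.04], [0, 0, 0.001, 0.096, 0, 0, 0.04], [0, 0, 0.001, 0.096, 0, 0, 0.04], [0, 0, 0.001, 0.08, 0, 0, 0.04], [0, 0, 0, 0, 0, 0, 0.04]])

```text
clock: 6.6
position: [576.0, 97.2, 135.3]
ee_rot: [0.01, -0.211, 0.977, 0.005]
contact_force: [-0.9, 0.4, -1.6]
gripper_width: 50.4
```

```bash
python3 - <<'E'
from h import *
s=read_state();print(s['position'],s['gripper_width'],s['contact_force'],s['joints'].round(2))
plan([582.5,95,150],pose(-65),2,.04)
g=cam('top'); save(cam('side'),'s2.png')
c=g['color'][100:250,130:330][:,:,::-1];s=cv2.imread('pics/s2.png')[100:300,130:300]
a=cv2.resize(c,(440,330),interpolation=2);b=cv2.resize(s,(340,330),interpolation=2);cv2.imwrite('pics/v2.png',np.hstack([a,b]))
E
```

```text
[575.9883202   97.18308697 135.34974063] 50.381622304387015 [-0.86320017  0.35614986 -1.57190853] [ 0.74  0.74 -0.33  0.73 -1.51 -1.19]
dist 16.2 deg 1.4
[-0.0031,-0.0021,0.0072,-0.006,0.01,0.004,0.04],
[-0.0032,-0.0021,0.0071,-0.006,0.01,0.004,0.04],
```

View pics/v2.png

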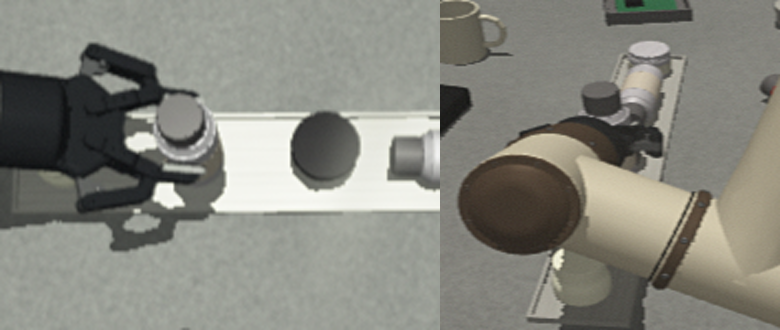

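```bash
python3 - <<'E'
from h import *
plan([582.5,97,76],pose(-65),5,.04)
E
```

```text
dist 61.7 deg 1.1
[-0.0014,0.0051,-0.0111,-0.002,0.003,0.001,0.04],
[-0.0014,0.0051,-0.0111,-0.002,0.003,0.001,0.04],
[-0.0013,0.0051,-0.0111,-0.002,0.003,0.001,0.04],
[-0.0013,0.0051,-0.0111,-0.002,0.003,0.001,0.04],
[-0.0012,0.0052,-0.0111,-0.002,0.003,0.001,0.04],
```

Emit:
play_rows(series=[[-0.001, 0.005, -0.011, -0.002, 0.003, 0.001, 0.04], [-0.001, 0.005, -0.011, -0.002, 0.003, 0.001, 0.04], [-0.001, 0.005, -0.011, -0.002, 0.003, 0.001, 0.04], [-0.001, 0.005, -0.011, -0.002, 0.003, 0.001, 0.04], [-0.001, 0.004, -0.009, -0.002, 0.003, 0.001, 0.04], [0, 0, 0, 0, 0, 0, 0.04], [0, 0, 0, 0, 0, 0, 0.04]])

```text
clock: 7.4
position: [581.8, 96.9, 75.0]
ee_rot: [-0.002, -0.222, 0.975, 0.006]
contact_force: [0.5, 0.2, -1.8]
gripper_width: 50.6
```

```bash
python3 - <<'E'
from h import *
plan([582.5,97,69],pose(-65),3,.04)
E
```

```text
dist 6.0 deg 0.7
[-0.0002,0.0008,-0.0018,0.004,-0.001,0.001,0.04],
[-0.0002,0.0008,-0.0018,0.004,-0.001,0.001,0.04],
[-0.0002,0.0008,-0.0018,0.004,-0.001,0.001,0.04],
```

Emit:
play_rows(series=[[0, 0.001, -0.002, 0.005, 0, 0, 0.04], [0, 0.001, -0.002, 0.005, 0, 0, 0.04], [0, 0.001, -0.002, 0, 0, 0, 0.04], [0, 0, 0, 0, 0, 0, 0.04]])

```text
clock: 7.8
position: [582.3, 97.1, 70.9]
ee_rot: [-0.004, -0.215, 0.977, 0.005]
contact_force: [-0.1, -0.1, -2.0]
gripper_width: 50.2
```

Emit:
play_rows(series=[[0, 0.001, -0.002, 0, 0, 0, 0.04], [0, 0.001, -0.002, 0, 0, 0, 0.04], [0, 0, 0, 0, 0, 0, 0.04]])

```text
clock: 8.1
position: [582.4, 97.2, 70.9]
ee_rot: [-0.005, -0.212, 0.977, 0.005]
contact_force: [0.1, -1.1, -2.2]
gripper_width: 50.5
```

Emit:
play_rows(series=[[0, 0.002, -0.004, 0, 0, 0, 0.04], [0, 0, 0, 0, 0, 0, 0.04]])

```text
clock: 8.3
position: [582.6, 96.9, 71.2]
ee_rot: [-0.006, -0.208, 0.978, 0.005]
contact_force: [0.2, -0.1, -1.8]
gripper_width: 50.3
```

Emit:
play_rows(series=[[0, 0.002, -0.004, -0.005, 0, 0, 0.04], [0, 0.002, -0.004, -0.005, 0, 0, 0.04]])

```text
clock: 8.5
position: [582.5, 95.6, 70.7]
ee_rot: [-0.008, -0.205, 0.979, 0.006]
contact_force: [-6.3, 4.9, 17.2]
gripper_width: 50.4
```

```bash
python3 - <<'E'
from h import *
for i in range(3):
    s=read_state();print(s['position'],s['contact_force'],s['joints'].round(3))
g=cam('side'); s=read_state();print(s['position'],s['contact_force'],s['wrist_torque'])
plan([582.5,97,66],pose(-65),1,.04)
E
```

```text
[582.48069378  95.55853415  70.69949476] [-6.32379934  4.94368619 17.15367591] [ 0.732  0.837 -0.343  0.752 -1.434 -1.298]
[582.48069378  95.55853415  70.69949476] [-6.32379934  4.94368619 17.15367591] [ 0.732  0.837 -0.343  0.752 -1.434 -1.298]
[582.48069378  95.55853415  70.69949476] [-6.32379934  4.94368619 17.15367591] [ 0.732  0.837 -0.343  0.752 -1.434 -1.298]
[582.47547804  95.67078939  70.70248793] [-5.2913835   4.61770945 15.26934156] [-1.50001595  0.7555871  -1.49329874]
dist 4.9 deg 1.6
[0.0001,0.0007,-0.0048,-0.023,-0.015,-0.0,0.04],
```

Emit:
play_rows(series=[[0, 0, 0, -0.02, 0, 0, 0.05], [0, 0, 0, 0, 0, 0, 0.055], [0, 0, 0, 0, 0, 0, 0.085], [0, 0, 0, 0, 0, 0, 0.085], [0, 0, 0, 0, 0, 0, 0.085], [0, -0.01, 0, 0, 0, 0, 0.085], [0, -0.02, 0, 0, 0, 0, 0.085], [0, -0.03, 0, 0, 0, 0, 0.085], [0, -0.03, 0, 0, 0, 0, 0.085], [0, -0.03, 0, 0, 0, 0, 0.085]])

```text
clock: 9.55
position: [582.1, 205.0, 119.5]
ee_rot: [-0.005, -0.214, 0.977, 0.009]
contact_force: [-0.1, 0.6, 0.3]
gripper_width: 84.8
```

```bash
python3 - <<'E'
from h import *
s=read_state();print(s['position'],s['gripper_width'],s['contact_force'],s['joints'].round(2))
g=cam('top'); save(cam('side'),'s2.png')
c=g['color'][100:250,130:330][:,:,::-1];s=cv2.imread('pics/s2.png')[100:300,130:300]
a=cv2.resize(c,(440,330),interpolation=2);b=cv2.resize(s,(340,330),interpolation=2);cv2.imwrite('pics/v3.png',np.hstack([a,b]))
E
```

```text
[582.12156984 204.98982143 119.45968138] 84.77876029050427 [-0.07388447  0.63207066  0.31384476] [ 0.85  0.85 -0.11  0.63 -1.63 -1.2 ]
```

View pics/v3.png

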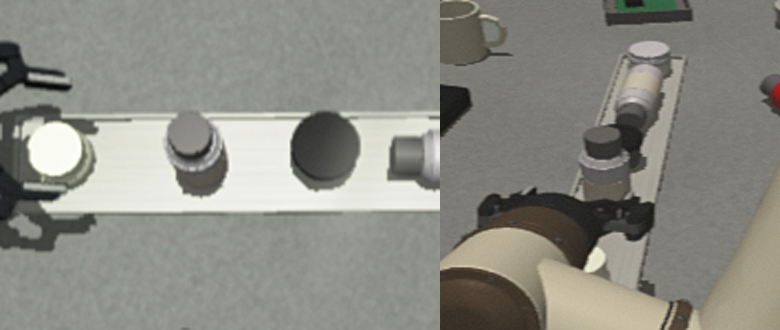

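```bash
python3 - <<'E'
from h import *
g=cam('top'); print(onz(g,130+187/2.2,100+132/2.2,138))
plan([582,170,280],pose(-40),6,.085)
E
```

```text
[581.47569848 112.14845668 138.        ]
dist 164.7 deg 25.2
[-0.0002,-0.0058,0.0268,-0.073,-0.002,0.0,0.085],
[-0.0002,-0.0077,0.0263,-0.073,-0.002,0.0,0.085],
[-0.0001,-0.0096,0.0257,-0.073,-0.002,0.0,0.085],
[-0.0001,-0.0115,0.0249,-0.073,-0.002,0.0,0.085],
[-0.0,-0.0133,0.024,-0.073,-0.002,0.0,0.085],
[0.0,-0.015,0.023,-0.073,-0.002,0.0,0.085],
```

Emit:
play_rows(series=[[0, -0.01, 0.027, -0.04, -0.002, 0, 0.085], [0, -0.008, 0.026, -0.073, -0.002, 0, 0.085], [0, -0.01, 0.026, -0.073, -0.002, 0, 0.085], [0, -0.011, 0.025, -0.073, -0.002, 0, 0.085], [0, -0.013, 0.024, -0.073, 0, 0, 0.085], [0, -0.015, 0.023, -0.073, 0, 0, 0.085]])

```text
clock: 10.3
position: [578.4, 174.3, 276.6]
ee_rot: [0.006, -0.406, 0.914, 0.01]
contact_force: [0.1, 0.5, -0.6]
gripper_width: 84.8
```

```bash
python3 - <<'E'
from h import *
plan([580.5,-75,190],pose(-25),10,.085)
E
```

```text
dist 263.9 deg 17.2
[-0.0007,0.0231,0.0127,-0.03,0.001,0.002,0.085],
[-0.0007,0.0227,0.0134,-0.03,0.001,0.002,0.085],
[-0.0006,0.0223,0.014,-0.03,0.001,0.002,0.085],
[-0.0006,0.0219,0.0147,-0.03,0.001,0.002,0.085],
[-0.0006,0.0215,0.0153,-0.03,0.001,0.002,0.085],
[-0.0005,0.021,0.016,-0.03,0.001,0.002,0.085],
[-0.0005,0.0205,0.0166,-0.03,0.001,0.002,0.085],
[-0.0005,0.02,0.0172,-0.03,0.001,0.002,0.085],
[-0.0005,0.0195,0.0178,-0.03,0.001,0.002,0.085],
[-0.0004,0.0189,0.0184,-0.03,0.001,0.002,0.085],
```

Emit:
play_rows(series=[[0, 0.018, 0.02, -0.03, 0.001, 0.002, 0.085], [0, 0.018, 0.02, -0.03, 0.001, 0.002, 0.085], [0, 0.018, 0.02, -0.03, 0.001, 0.002, 0.085], [0, 0.018, 0.02, -0.03, 0.001, 0.002, 0.085], [0, 0.021, 0.016, -0.03, 0.001, 0.002, 0.085], [0, 0.021, 0.016, -0.03, 0.001, 0.002, 0.085], [0, 0.02, 0.016, -0.03, 0.001, 0.002, 0.085], [0, 0.02, 0.016, -0.03, 0.001, 0.002, 0.085], [0, 0.019, 0.016, -0.03, 0.001, 0.002, 0.085], [0, 0.019, 0.016, -0.03, 0, 0, 0.085]])

```text
clock: 11.3
position: [568.4, -91.1, 215.8]
ee_rot: [-0.005, -0.546, 0.838, 0.007]
contact_force: [0.4, -0.1, 0.5]
gripper_width: 85.1
```

```bash
python3 - <<'E'
from h import *
g=cam('top'); cv2.imwrite('pics/t4.png',g['color'][:,:,::-1])
print(read_state()['joints'].round(2))
plan([580.5,-115,71],pose(-25),6,.085)
E
```

```text
[ 0.3   0.32 -0.35  0.45 -1.08 -0.57]
dist 145.3 deg 1.6
[-0.0026,0.0232,-0.0064,0.004,-0.002,0.002,0.085],
[-0.0025,0.0232,-0.0065,0.004,-0.002,0.002,0.085],
[-0.0025,0.0232,-0.0066,0.004,-0.002,0.002,0.085],
[-0.0025,0.0231,-0.0067,0.004,-0.002,0.002,0.085],
[-0.0025,0.0231,-0.0068,0.004,-0.002,0.002,0.085],
[-0.0025,0.0231,-0.0068,0.004,-0.002,0.002,0.085],
```

Emit:
play_rows(series=[[-0.003, 0.023, -0.009, 0.004, -0.002, 0.002, 0.085], [-0.003, 0.023, -0.008, 0.004, -0.002, 0.002, 0.085], [-0.003, 0.023, -0.007, 0.004, -0.002, 0.002, 0.085], [-0.003, 0.023, -0.007, 0.004, -0.002, 0.002, 0.085], [-0.002, 0.022, -0.007, 0, -0.002, 0.002, 0.085], [-0.001, 0.012, -0.004, 0, 0, 0, 0.085], [0, 0, 0, 0, 0, 0, 0.085], [0, 0, 0, 0, 0, 0, 0.085]])

```text
clock: 12.15
position: [574.1, -114.9, 75.2]
ee_rot: [-0.004, -0.539, 0.842, 0.011]
contact_force: [-0.1, -0.4, 0.6]
gripper_width: 84.7
```

```bash
python3 - <<'E'
from h import *
plan([580.5,-142,13],pose(-25),4,.085)
E
```

```text
dist 68.2 deg 0.9
[-0.0018,0.0169,-0.0004,0.001,-0.003,0.003,0.085],
[-0.0018,0.0169,-0.0004,0.001,-0.003,0.003,0.085],
[-0.0018,0.0169,-0.0004,0.001,-0.003,0.003,0.085],
[-0.0017,0.017,-0.0004,0.001,-0.003,0.003,0.085],
```

Emit:
play_rows(series=[[-0.006, 0, 0, 0.001, -0.003, 0.003, 0.085], [-0.003, 0.01, 0, 0.001, -0.003, 0.003, 0.085], [-0.002, 0.017, 0, 0.001, -0.003, 0.003, 0.085], [-0.001, 0.017, 0, 0.001, -0.003, 0.003, 0.085], [0, 0.013, -0.001, 0, 0, 0, 0.085], [0, 0.004, 0, 0, 0, 0, 0.085], [0, 0, 0, 0, 0, 0, 0.085]])

```text
clock: 12.85
position: [592.5, -139.3, 21.9]
ee_rot: [-0.006, -0.539, 0.842, -0.003]
contact_force: [-0.1, 0.8, 0.4]
gripper_width: 85.1
```

```bash
python3 - <<'E'
from h import *
plan([580.5,-142,13],pose(-25),1,.085)
E
```

```text
dist 15.2 deg 0.9
[0.0121,0.0091,-0.0012,0.004,-0.001,-0.015,0.085],
```

Emit:
play_rows(series=[[0.007, 0, 0, 0, 0, -0.007, 0.085], [0.004, 0.002, 0, 0, 0, -0.004, 0.085], [0, 0, 0, 0, 0, 0, 0.085]])

```text
clock: 13.15
position: [581.9, -139.5, 21.4]
ee_rot: [-0.004, -0.539, 0.842, 0.001]
contact_force: [0.1, -0.2, -0.4]
gripper_width: 85.1
```

```bash
python3 - <<'E'
from h import *
plan([580.5,-142,13],pose(-25),1,.085)
E
```

```text
dist 8.9 deg 0.5
[0.0014,0.0087,-0.0013,0.005,-0.001,-0.006,0.085],
```

Emit:
play_rows(series=[[0.001, 0.005, -0.001, 0, 0, -0.003, 0.085], [0, 0.005, -0.001, 0, 0, 0, 0.085], [0, 0, 0, 0, 0, 0, 0.085]])

```text
clock: 13.45
position: [581.6, -141.3, 11.8]
ee_rot: [-0.004, -0.539, 0.842, 0.001]
contact_force: [0.1, -0.4, 0.2]
gripper_width: 85.0
```

Emit:
play_rows(series=[[0, 0, 0, 0, 0, 0, 0.04], [0, 0, 0, 0, 0, 0, 0.04], [0, 0, 0, 0, 0, 0, 0.04], [0, 0, 0, 0, 0, 0, 0.04], [0, 0, 0, 0, 0, 0, 0.04], [0, 0, 0, 0, 0, 0, 0.04], [0, 0, 0, 0, 0, 0, 0.04]])

```text
clock: 14.15
position: [581.8, -141.5, 11.9]
ee_rot: [-0.004, -0.539, 0.842, 0.001]
contact_force: [-0.1, -0.1, -0.3]
gripper_width: 50.8
```

```bash
python3 - <<'E'
from h import *
s=read_state(); m=R.from_quat(s['ee_rot']).as_matrix(); print('tilt',np.degrees(np.arctan2(m[1,1],-m[2,1])))
plan([580,-142,140],pose(-25),6,.04)
E
```

```text
tilt -24.735211828998185
dist 128.1 deg 0.4
[0.0002,-0.0194,0.009,0.001,-0.0,-0.001,0.04],
[0.0002,-0.0193,0.009,0.001,-0.0,-0.001,0.04],
[0.0002,-0.0193,0.009,0.001,-0.0,-0.001,0.04],
[0.0002,-0.0193,0.0091,0.001,-0.0,-0.001,0.04],
[0.0003,-0.0193,0.0091,0.001,-0.0,-0.001,0.04],
[0.0003,-0.0193,0.0091,0.001,-0.0,-0.001,0.04],
```

Emit:
play_rows(series=[[0, -0.019, 0.009, 0, 0, 0, 0.04], [0, -0.019, 0.009, 0, 0, 0, 0.04], [0, -0.019, 0.009, 0, 0, 0, 0.04], [0, -0.019, 0.009, 0, 0, 0, 0.04], [0, -0.019, 0.009, 0, 0, 0, 0.04], [0, -0.017, 0.008, 0, 0, 0, 0.04], [0, 0, 0, 0, 0, 0, 0.04]])

```text
clock: 14.85
position: [578.5, -142.4, 135.6]
ee_rot: [-0.001, -0.541, 0.841, 0.004]
contact_force: [0.0, 0.0, -1.1]
gripper_width: 50.7
```

```bash
python3 - <<'E'
from h import *
s=read_state();print(s['gripper_width'],s['contact_force'],s['joints'].round(2))
plan([580,-128,150],pose(65.3),14,.04)
E
```

```text
50.74860764706463 [ 1.90776021e-02  1.03337914e-03 -1.10866766e+00] [ 0.2   0.42 -0.46  0.56 -0.87 -0.61]
dist 20.4 deg 89.8
[-0.0001,-0.0014,-0.0005,-0.112,-0.0,0.0,0.04],
[-0.0001,-0.0013,-0.0007,-0.112,-0.0,0.0,0.04],
[-0.0001,-0.0012,-0.0008,-0.112,-0.0,0.0,0.04],
[-0.0001,-0.0011,-0.0009,-0.112,-0.0,0.0,0.04],
[-0.0001,-0.001,-0.0011,-0.112,-0.0,0.0,0.04],
[-0.0001,-0.0009,-0.0012,-0.112,-0.0,0.0,0.04],
[-0.0001,-0.0008,-0.0012,-0.112,-0.0,0.0,0.04],
[-0.0001,-0.0006,-0.0013,-0.112,-0.0,0.0,0.04],
[-0.0001,-0.0005,-0.0014,-0.112,-0.0,0.0,0.04],
[-0.0001,-0.0003,-0.0014,-0.112,-0.0,0.0,0.04],
[-0.0001,-0.0001,-0.0015,-0.112,-0.0,0.0,0.04],
[-0.0001,0.0,-0.0015,-0.112,-0.0,0.0,0.04],
[-0.0001,0.0002,-0.0014,-0.112,-0.0,0.0,0.04],
[-0.0001,0.0003,-0.0014,-0.112,-0.0,0.0,0.04],
```

Emit:
play_rows(series=[[0, -0.003, -0.001, -0.1, 0, 0, 0.04], [0, -0.003, -0.001, -0.112, 0, 0, 0.04], [0, -0.002, -0.001, -0.112, 0, 0, 0.04], [0, -0.001, -0.001, -0.112, 0, 0, 0.04], [0, -0.001, -0.001, -0.112, 0, 0, 0.04], [0, -0.001, -0.001, -0.112, 0, 0, 0.04], [0, -0.001, -0.001, -0.112, 0, 0, 0.04]])

```text
clock: 15.55
position: [573.2, -128.0, 137.1]
ee_rot: [-0.004, 0.826, -0.563, -0.007]
contact_force: [-0.5, -0.3, -1.7]
gripper_width: 50.9
```

```bash
python3 - <<'E'
from h import *
s=read_state();print(s['gripper_width'],s['contact_force'],s['joints'].round(2))
plan([580,-125,150],pose(65.3),8,.04)
E
```

```text
50.85165854228783 [-0.53439948 -0.30022317 -1.73535167] [-0.15  0.48  0.   -0.4  -1.2   0.31]
dist 14.9 deg 43.9
[-0.0008,-0.0014,-0.0009,-0.096,-0.001,0.002,0.04],
[-0.0008,-0.0013,-0.0011,-0.096,-0.001,0.002,0.04],
[-0.0008,-0.0012,-0.0012,-0.096,-0.001,0.002,0.04],
[-0.0008,-0.001,-0.0013,-0.096,-0.001,0.002,0.04],
[-0.0008,-0.0009,-0.0014,-0.096,-0.001,0.002,0.04],
[-0.0008,-0.0008,-0.0015,-0.096,-0.001,0.002,0.04],
[-0.0008,-0.0006,-0.0015,-0.096,-0.001,0.002,0.04],
[-0.0008,-0.0005,-0.0016,-0.096,-0.001,0.002,0.04],
```

Emit:
play_rows(series=[[-0.001, -0.002, -0.001, -0.096, -0.001, 0.002, 0.04], [-0.001, -0.002, -0.001, -0.096, -0.001, 0.002, 0.04], [-0.001, -0.001, -0.001, -0.096, -0.001, 0.002, 0.04], [-0.001, -0.001, -0.001, -0.096, -0.001, 0.002, 0.04], [-0.001, -0.001, -0.002, -0.096, -0.001, 0.002, 0.04], [0, -0.001, -0.002, -0.096, 0, 0, 0.04], [0, 0, -0.001, -0.09, 0, 0, 0.04], [0, 0, 0, -0.06, 0, 0, 0.04], [0, 0, 0, 0, 0, 0, 0.04]])

```text
clock: 16.45
position: [573.6, -130.5, 132.4]
ee_rot: [0.007, 0.976, -0.217, -0.019]
contact_force: [-0.7, 0.4, -2.1]
gripper_width: 50.4
```

```bash
python3 - <<'E'
from h import *
s=read_state();print(s['gripper_width'],s['contact_force'],s['joints'].round(2))
plan([580,-124,78],pose(65.3),5,.04)
E
```

```text
50.366094335051514 [-0.65176497  0.35704302 -2.05872745] [-0.48  0.75  0.25 -0.96 -1.73  0.62]
dist 55.2 deg 2.1
[-0.0016,0.0058,0.0093,-0.001,-0.007,0.0,0.04],
[-0.0016,0.0058,0.0093,-0.001,-0.007,0.0,0.04],
[-0.0015,0.0058,0.0093,-0.001,-0.007,0.0,0.04],
[-0.0014,0.0058,0.0093,-0.001,-0.007,0.0,0.04],
[-0.0013,0.0057,0.0093,-0.001,-0.007,0.0,0.04],
```

Emit:
play_rows(series=[[-0.002, 0.006, 0.009, 0, -0.007, 0, 0.04], [-0.002, 0.006, 0.009, 0, -0.007, 0, 0.04], [-0.001, 0.006, 0.009, 0, -0.007, 0, 0.04], [-0.001, 0.006, 0.009, 0, -0.007, 0, 0.04], [-0.001, 0.005, 0.008, 0, -0.006, 0, 0.04], [0, 0, 0, 0, 0, 0, 0.04]])

```text
clock: 17.05
position: [579.6, -120.3, 73.7]
ee_rot: [0.002, 0.976, -0.219, -0.002]
contact_force: [-0.6, 0.7, -2.4]
gripper_width: 50.9
```

```bash
python3 - <<'E'
from h import *
s=read_state(); m=R.from_quat(s['ee_rot']).as_matrix(); print('tilt',np.degrees(np.arctan2(m[1,1],-m[2,1])))
plan([580,-124,72],pose(65.3),2,.04)
E
```

```text
tilt 64.65501948995643
dist 4.1 deg 0.7
[-0.0002,-0.0013,0.0015,-0.006,-0.001,0.002,0.04],
[-0.0002,-0.0013,0.0015,-0.006,-0.001,0.002,0.04],
```

Emit:
play_rows(series=[[0, 0, 0.003, -0.006, 0, 0, 0.04], [0, 0, 0.003, -0.004, 0, 0, 0.04]])

```text
clock: 17.25
position: [579.7, -122.2, 70.3]
ee_rot: [0.001, 0.977, -0.213, -0.001]
contact_force: [-2.0, 0.7, 8.6]
gripper_width: 50.9
```

Emit:
play_rows(series=[[0, 0.001, 0.003, -0.002, 0, 0, 0.04]])

```text
clock: 17.35
position: [579.4, -122.3, 70.3]
ee_rot: [-0.001, 0.978, -0.21, 0.001]
contact_force: [-2.2, 0.0, 11.3]
gripper_width: 50.5
```

On the floor (contact force +11 N up); tilt 65.7°, within 0.5° of upright. Release and retract.

Emit:
play_rows(series=[[0, 0, 0, 0.005, 0, 0, 0.05], [0, 0, 0, 0, 0, 0, 0.055], [0, 0, 0, 0, 0, 0, 0.085], [0, 0, 0, 0, 0, 0, 0.085], [0, 0, 0, 0, 0, 0, 0.085], [0, -0.01, 0, 0, 0, 0, 0.085], [0, -0.02, 0, 0, 0, 0, 0.085], [0, -0.03, 0, 0, 0, 0, 0.085], [0, -0.03, 0, 0, 0, 0, 0.085], [0, -0.03, 0, 0, 0, 0, 0.085]])

```text
clock: 18.35
position: [579.2, -234.1, 122.7]
ee_rot: [-0.003, 0.977, -0.212, 0.0]
contact_force: [0.7, -0.7, 0.3]
gripper_width: 84.9
```

Emit:
play_rows(series=[[0, -0.03, -0.02, 0, 0, 0, 0.085], [0, -0.03, -0.03, 0, 0, 0, 0.085], [0, -0.02, -0.03, 0, 0, 0, 0.085], [0, -0.02, -0.03, 0, 0, 0, 0.085], [0, -0.01, -0.02, 0, 0, 0, 0.085], [0, 0, 0, 0, 0, 0, 0.085], [0, 0, 0, 0, 0, 0, 0.085]])

```text
clock: 19.05
position: [576.6, -292.0, 293.4]
ee_rot: [0.001, 0.977, -0.215, -0.001]
contact_force: [0.2, 0.3, -0.8]
gripper_width: 85.2
```

```bash
python3 - <<'E'
from h import *
g=cam('top'); s=cam('side')
a=cv2.resize(g['color'][140:210,130:430],(800,187),interpolation=2);b=cv2.resize(s['color'][100:310,130:330],(381,400),interpolation=2)
b=np.hstack([b,np.zeros((400,419,3),np.uint8)]);cv2.imwrite('pics/v5.png',np.vstack([a,b])[:,:,::-1])
print(read_state()['position'],read_state()['contact_force'])
E
```

```text
[ 576.64467213 -291.70492696  292.80454381] [ 0.20139711 -0.83615058 -0.55119369]
```

View pics/v5.png

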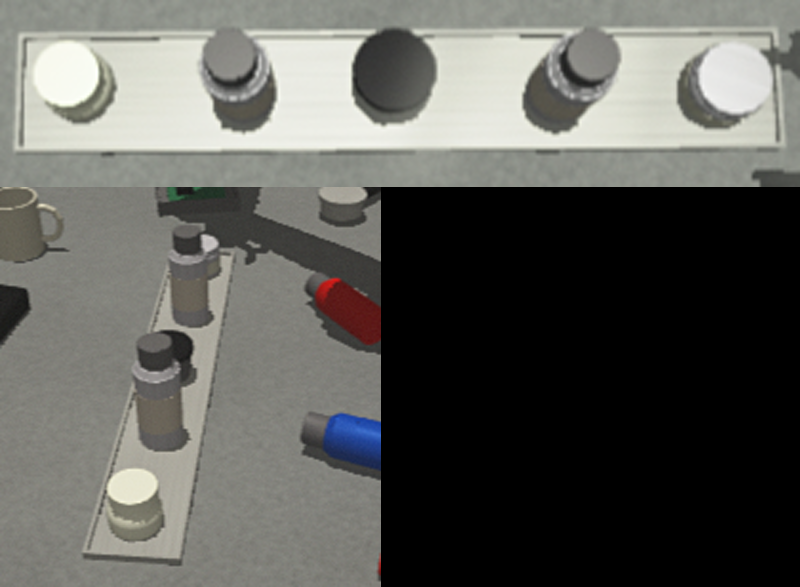

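```bash
python3 - <<'E'
from h import *
g=cam('top')
for n,X,Y,z in [('L',231,55,138),('R',592,56,138),('jar',67,73,55),('tub',395,71,49),('tin',735,78,49)]: print(n,onz(g,130+X/2.667,140+Y/2.67,z).round(1))
job_done()
E
```

```text
L [580.3 109.2 138. ]
R [ 575.1 -141.   138. ]
jar [588.2 243.8  55. ]
tub [586.6  -9.5  49. ]
tin [ 576.5 -270.7   49. ]
the job is handed in; nothing more can be done
```

Both cans now stand upright, cap up, on the lane floor, one in each gap. I handed the job in at about 19 s of the 54 s allowed; no verdict was reported.

For each can I gripped it across its sides with the tool tilted 25°, lifted it, and turned it 90° about the jaw axis. I then lowered it until the floor pushed back (15–17 N on the first can, 9–11 N on the second), released it and backed away.

**Final image check** (top camera; lane centre measured at about x 581, y −13 mm):
- **Cans:** they stand about 122 mm and 128 mm from the lane's middle along y, on opposite sides. Both are within about 5 mm of the centre line.
- **Containers:** jar, tub and tin are all upright and within about 2 mm of where they started, which is the measurement error.
- **Arm:** it was raised clear and touching nothing.

**Points that differed or were not measured:**
- On the second approach the tool overshot about 12 mm sideways. I corrected this before closing the fingers, and no contact force showed.
- The first can was released about 1.3° past vertical and settled. I judged both cans' uprightness by eye in the pictures and did not measure the angle.

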